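# Shut and lock the service hatch of a parcel-locker control unit

### The job

The service hatch of the locker control unit has been left open. Swing it down, press it in by its red-winged knob against the sprung pads until you feel it rest on its posts, turn the knob clockwise a quarter turn past the ridge into its locked detent, then ease off and let go, so that the hatch stays shut by itself. Press and turn gently, without forcing the posts or the keeper, and leave the carton, tape roll and screwdriver where they are.

Things in the scene. Friction and masses are not known exactly. Their poses are not given: they have to be found in the camera images.
- unit: Grey steel control unit, an open-topped box 260 x 220 x 85 mm, walls 5 mm, fixed to the counter. Origin: centre of its underside; x points from the front wall (nearer the robot) to the hinge side, z up. The hatch's hinge line runs along y at x = +120 mm, z = +85 mm. Inside the front: two sprung black pads under the hatch, a steel keeper (the detent) and two rest posts.
- hatch (a joint): Hatch angle, rad; grows as the front edge lifts, 0 = level. 240 mm long from the hinge, 198 wide, 4 thick. A stiff, damped hinge keeps it where left, but below 0.11 the sprung pads push it back up (8 N at the knob, growing to 14 N). Locked it reads -0.05 to 0.05. Solid rest posts stop it 3 to 5 mm (at the knob) below locked height; both lie up to 8 mm higher or lower from unit to unit.
- knob (a joint): Knob angle, rad, clockwise from above: at 0 the wing is square to the hinge, at 1.57 along it; end stop 1.66; friction 0.04 N m. Under the hatch its tongue must pass below a ridge 3 mm high from about 1.0 to 1.55: with the hatch pressed onto its posts it passes, else it jams near 1.0. Past it, at about 1.57, the released hatch rises 3 to 5 mm and the tongue seats in the detent.
- knob_centre (a point): Point on the knob's axis, 20 mm above the hatch's outer face, at half height of the wing, 180 mm from the hinge line, midway across. Axes are the hatch's: they tip with it but do not turn with the knob. The knob: black flange 60 mm across, its top 8.5 mm above the hatch; on it a red wing 50 mm long, 12 mm thick, its top 32 mm above the hatch.
- hatch_edge (a point): Point on the outer face of the hatch (in the plane of the hinge line), midway along its front edge, 228 mm from the hinge line and 12 mm in from the edge. Axes as the hatch's: z is the outward normal, x points to the hinge.
- carton: Brown cardboard parcel 130 x 90 x 60 mm standing beside the unit. Origin: centre of its underside.
- tape_roll: Roll of amber tape lying flat, 100 mm across, 45 mm high. Origin: centre of its underside.
- screwdriver: Red-handled screwdriver lying on the counter in front of the unit. Origin: under its middle.
- rests: The two black rest posts (12 mm across) inside the front corners of the unit, and their brackets. Posts and keeper are set higher or lower together, unit by unit; origin and axes are those of the unit, whatever the setting. They stop the hatch firmly, and bend if the hatch bears on them with more than 14 N (from 25 N pressed on the knob).
- latch: Mounting plate inside the middle of the front wall with the steel keeper (plate, ridge and detent) on it. Origin and axes are those of the unit, whatever the keeper's setting. The keeper bends if the knob's tongue bears on it with more than 35 N, as when a jammed knob is wrenched round (tongue 30 mm long, so about 1 N m).

How it is judged (in metres and radians):
On the way, in this order (a step that is already met when the one before it is completed fails the run):
1. the hatch is swung down onto its sprung pads (value of joint hatch below 0.16 rad), for 0.2 s.
2. the hatch is pressed in and the knob turned into the locked detent (value of joint hatch below 0.075 rad and value of joint knob above 1.5 rad), for 0.2 s.
At the end, for the whole second after the job is handed in: The hatch stays shut by itself: its joint reads below 0.075 rad (unlocked it springs up to 0.11) and the knob above 1.5 rad (all of step 2); the robot touches nothing.
It fails at once if the rest posts are loaded with more than 14 N (contact force between rests and anything else above 14 N).
It fails at once if the keeper is loaded with more than 35 N (contact force between latch and anything else above 35 N).
It fails at once if the carton, tape roll or screwdriver is moved more than 20 mm (distance of any of carton, tape_roll, screwdriver from where it was at the start of the episode above 0.02 m).
It also fails if it takes over 72 s, if anything falls off the work surface, if the arm or the gripper's body presses on something with over 40 N, if the wrist force passes 120 N, or if a joint passes its speed limit or range.

### The arm

A 6-joint arm with a two-finger parallel gripper is mounted at the origin on the work surface. World frame = base frame: x ahead of the robot, y to its left, z up, the work surface at z = 0. Lengths are in m, angles in degrees, forces in N, time in s.
With the tool pointing down it reaches from about 0.25 to 0.725 m from the base axis. Payload 9.7 kg.
Tool frame: the origin (TCP) lies at the very end of the fingers, on their centre line; the grasp point (between the pads) lies 19 mm behind it; z points along the fingers, y is the line along which they close (so a half turn about z gives the same grasp; the last joint's range is limited). The gripper opens to 85 mm and grips with 20 to 120 N. Pads are 22 mm wide; open, the fingers measure 114 mm over their backs; the gripper's body (76 mm by 85 mm) begins 54 mm behind the grasp point. The pads swing forward as they close: fully open they stand 13 mm farther back than shut.
Start: joints at [65.26, 4.979, 10.078, 95.1, 0, 90], TCP at [0.23, 0.5, 0.231] pointing down, gripper open.
Joint ranges: [-179.16, 179.16], [-48.56, 103.87], [-65.8, 70.77], [-126.05, 130.52], [-82.76, 87.17], [-180, 180]. Speed limits (degrees/s): [127.2, 127.2, 147.25, 180, 180, 180].

### API

Orientations are given as [roll, pitch, yaw] about the fixed x, y, z axes, in that order (R = Rz(yaw) Ry(pitch) Rx(roll)).
In Python, from workcell import bot gives the robot as it stands.
- The arm moves only by the tool arm_command, never from a script. Its argument "series" is a list of rows, each a list of 4 numbers: the shift along the tool's x, y, z in m, then the turn about the tool's z in rad. A call has exactly 5 rows; each row is the pose to reach, as a shift and turn from the pose commanded when the call began, along the tool's axes at that moment; what a row does not reach only later rows make up. A row lasts 1/10 s, in which the tool goes at most 50 mm and 8.59 degrees, less where a joint would pass 70% of its speed; a pose out of reach is approached as far as the arm can. A call with a gripper value outside its range is refused whole. "hand" is the finger opening in m, from 0 to 0.0854, set as the call begins (left out, the last holds). The fingers move at their own pace and stop on an object; "grip_force" is the grip in N (left out, the last holds). Time passes only in rows, so rows that repeat a pose let the fingers close, or fill a call up. It gives the time, the measured TCP pose, the force, the opening and the grip force at its end, in the units of the state.
- bot.get_obs(): the state, without advancing time (a new reading comes with each control period).
- bot.camera(name): name is "side" or "top" or "wrist"; returns a dict with "color" (480x640x3 uint8, blue, green, red), "camera_matrix" (3x3 intrinsics, pixels), "xyz" and "orientation" of the camera in the world; the wrist camera has in their place "T_tool_cam" (4x4, takes a point from camera to tool coordinates, whose origin is the TCP and whose axes are the flange's). Camera axes: x right, y up, looking along -z (the intrinsics and any distortion apply to the point x, -y, -z); pixel columns grow to the right and rows downward; lengths in m; the calibration is good to about 2 mm. A picture is of the moment at which its call begins: read the wrist's pose just before it. There is no depth.
- bot.job_done(): hands the job in; it is judged then, once.
Trained networks look in the newest picture that a camera, given by its name, has taken for a name from the list of things; names that differ only in an ending like _2 or _b are one class to them, and where a whole thing is asked for, a point or a joint stands for the part that bears it (a point fixed in the world has none). Each returns a list of dicts, best first, with "confidence" (0 to 1); they miss things now and then, are a little off and sometimes report something else, mostly with a low value. They report only what shows in the picture. A call takes as long as a camera call.
- bot.find_in(camera, target): "location" ([column, row] in pixels, amid what is visible of it).
- bot.mark_of(camera, target): "location" ([column, row] in pixels: a listed point, or the origin of a listed thing).
The state is a dict: "time": time; "q": joint angles; "qd": joint speeds; "joint_efforts": joint torques, N m; "ee_pos": TCP position; "tcp_rot": TCP orientation; "wrist_force": force on the tool from outside, world axes, zero at the start; "torque": the same for the moment, N m; "opening": finger opening in m; "grasp_force": force on a finger pad.
Only numpy, scipy, OpenCV 4.12 (cv2) and the standard library are available. Lean on these libraries where they do the work, as an engineer would, in place of code of your own. Each camera call takes 0.05 s, during which the arm holds its last target. There are 200 camera calls.

## Working session

There is one attempt and no reset: what is moved stays moved. The work goes in short steps, Python scripts to look and compute and a tool call to move; the robot and the scene stay as the last step left them, time stands still between calls to the robot, and variables do not carry over. Pictures are saved under pics/ and viewed, at most 10 in all, crops included, and the job is handed in when it is done.

Besides the shell and the picture viewer there is one more tool, called after ">>>" as name(argument=value, ...), one argument or row to a line, values as JSON. arm_command: Moves the arm, as the interface text tells. Its arguments: {"type":"object","properties":{"series":{"type":"array"},"hand":{"type":"number"},"grip_force":{"type":"number"}},"required":["series"]}

```bash
mkdir -p pics; ls
cat > h.py <<'E'
import numpy as np, cv2
from workcell import bot
from scipy.spatial.transform import Rotation as R
np.set_printoptions(precision=4,suppress=True)
def cam(n):
    o=bot.get_obs(); c=bot.camera(n)
    K=np.array(c["camera_matrix"])
    if n=="wrist":
        T=np.eye(4);T[:3,:3]=R.from_euler('xyz',o["tcp_rot"],degrees=True).as_matrix();T[:3,3]=o["ee_pos"]
        T=T@np.array(c["T_tool_cam"])
    else:
        T=np.eye(4);ori=np.array(c["orientation"])
        T[:3,:3]=ori if ori.shape==(3,3) else R.from_euler('xyz',ori,degrees=True).as_matrix()
        T[:3,3]=c["xyz"]
    return c,K,T
def ray(K,T,px):
    u=np.linalg.solve(K,[px[0],px[1],1.]); d=T[:3,:3]@np.array([u[0],-u[1],-u[2]])
    return T[:3,3],d/np.linalg.norm(d)
def proj(K,T,p):
    q=T[:3,:3].T@(np.asarray(p)-T[:3,3]); q=K@np.array([q[0],-q[1],-q[2]]); return q[:2]/q[2]
def plane(K,T,px,z):
    o,d=ray(K,T,px); return o+d*(z-o[2])/d[2]
E
python3 - <<'E'
from h import *
print(bot.get_obs())
names=["unit","hatch","knob","knob_centre","hatch_edge","carton","tape_roll","screwdriver","rests","latch"]
for n in ["side","top"]:
    c,K,T=cam(n); cv2.imwrite(f"pics/{n}0.png",c["color"]); print(n,K,T,[k for k in c], c.get("distortion"))
    for t in names:
        print(t,[(np.round(r["location"],1).tolist(),round(r["confidence"],2)) for r in bot.mark_of(n,t)[:2]])
E
```

```text
pics
{'time': 0.0, 'q': array([65.2613,  5.0111, 10.0334, 95.0993,  0.0003, 90.0018]), 'qd': array([-0.001 ,  0.025 ,  0.0844,  0.0314, -0.0639,  0.0068]), 'joint_efforts': array([  0.0005, -52.0382,  46.481 ,   0.0163,   0.0001,   0.    ]), 'ee_pos': array([0.2301, 0.4993, 0.2306]), 'tcp_rot': array([-179.923 ,   -0.0003,  155.2595]), 'wrist_force': array([ 0.06  , -0.9504,  0.2433]), 'torque': array([-0.0368,  0.0197, -0.0126]), 'grasp_force': 0.0, 'opening': 0.08538168508483195}
side [[579.671    0.     310.5291]
 [  0.     579.671  236.9598]
 [  0.       0.       1.    ]] [[ 0.9754  0.1548 -0.1572  0.4152]
 [-0.2198  0.6214 -0.7521 -0.9157]
 [-0.0187  0.7681  0.6401  0.9021]
 [ 0.      0.      0.      1.    ]] ['color', 'camera_matrix', 'xyz', 'orientation'] None
unit [([318.0, 241.1], 0.68)]Traceback (most recent call last):
  File "<stdin>", line 7, in <module>
ValueError: it knows: carton, hatch_edge, knob_centre, latch, rests, screwdriver, tape_roll, unit
```

Run:
```python
from h import *
names=["unit","knob_centre","hatch_edge","carton","tape_roll","screwdriver","rests","latch"]
D={}
for n in ["side","top"]:
    c,K,T=cam(n); cv2.imwrite(f"pics/{n}0.png",c["color"]); print(n)
    if n=="top": print(K,T)
    for t in names:
        r=bot.mark_of(n,t)
        if r: D[t,n]=ray(K,T,r[0]["location"])
        print(t,[(np.round(q["location"],1).tolist(),round(q["confidence"],2)) for q in r[:2]], plane(K,T,r[0]["location"],0) if r else '')
for t in names:
    if (t,"side") in D and (t,"top") in D:
        (a,d),(b,e)=D[t,"side"],D[t,"top"]
        s=np.linalg.lstsq(np.c_[d,-e],b-a,rcond=None)[0]
        p,q=a+s[0]*d,b+s[1]*e; print(t,(p+q)/2,np.linalg.norm(p-q))
a=[cv2.imread(f"pics/{n}0.png") for n in("side","top")]
cv2.imwrite("pics/both.png",cv2.resize(np.vstack(a),(400,600)))
```

```text
side
unit [([318.8, 237.0], 0.85)] [ 0.6562  0.1392 -0.    ]
knob_centre [([310.0, 169.1], 0.97)] [0.7012 0.4371 0.    ]
hatch_edge [([287.0, 169.8], 0.93)] [0.6373 0.4497 0.    ]
carton [([287.5, 170.0], 0.21)] [0.6385 0.4484 0.    ]
tape_roll [([356.2, 321.8], 0.89)] [ 0.6681 -0.1454  0.    ]
screwdriver [([250.4, 240.8], 0.72)] [0.4923 0.1653 0.    ]
rests [] 
latch [] 
top
[[583.3834   0.     315.9469]
 [  0.     583.3834 240.283 ]
 [  0.       0.       1.    ]] [[ 0.0149  0.9948 -0.1005  0.521 ]
 [-0.9998  0.0138 -0.0122  0.0409]
 [-0.0108  0.1007  0.9949  1.1382]
 [ 0.      0.      0.      1.    ]]
unit [] 
knob_centre [([264.9, 227.1], 0.74)] [0.6606 0.1557 0.    ]
hatch_edge [([263.9, 256.3], 0.85)] [0.603  0.1563 0.    ]
carton [([155.7, 211.1], 0.91)] [0.6896 0.3726 0.    ]
tape_roll [([415.7, 223.3], 0.9)] [ 0.6722 -0.1404  0.    ]
screwdriver [([261.5, 315.9], 0.7)] [0.4873 0.1582 0.    ]
rests [] 
latch [([418.2, 225.4], 0.48)] [ 0.6681 -0.1453  0.    ]
knob_centre [0.6367 0.1353 0.2012] 0.001442943431172884
hatch_edge [0.5871 0.1354 0.2077] 0.0018520246244034472
carton [0.6516 0.3553 0.0635] 0.05659205601111932
tape_roll [ 0.6712 -0.141  -0.0052] 0.003262136677102691
screwdriver [0.4896 0.1572 0.007 ] 0.004290633778585679
```

View pics/side0.png

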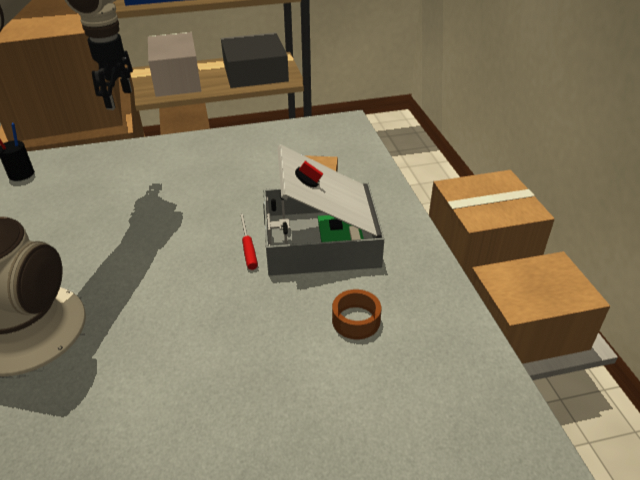

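View pics/top0.png

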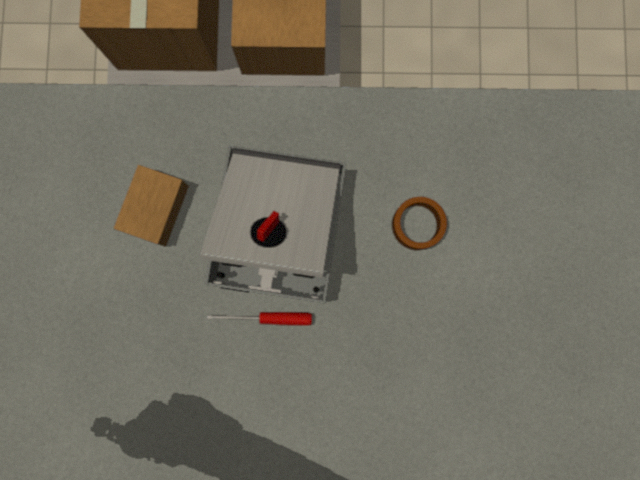

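```bash
cat > fit.py <<'E'
from h import *
from scipy.optimize import least_squares
def hp(P,kind,th=None):
    x,y,yaw=P[:3]; th=P[3] if th is None else th
    r,h={"k":(.18,.02),"e":(.228,0)}[kind]
    u=np.array([.12-r*np.cos(th)+h*np.sin(th),0,.085+r*np.sin(th)+h*np.cos(th)])
    return R.from_euler('z',yaw).apply(u)+[x,y,0]
E
python3 - <<'E'
from fit import *
c,Ks,Ts=cam("side"); cs=c["color"]; c,Kt,Tt=cam("top"); ct=c["color"]
mk={(n,t):bot.mark_of(n,t) for n in("side","top") for t in("knob_centre","hatch_edge")}
CT={( .13,.11):(232,149),(.13,-.11):(343,165),(-.13,-.11):(326,298),(-.13,.11):(209,283)}
CT={( .13,.11):(232,149),(.13,-.11):(343,165),(-.13,-.11):(326,298),(-.13,.11):(209,283)}
def res(P):
    o=[]
    for (a,b),px in CT.items():
        p=R.from_euler('z',P[2]).apply([a,b,.085])+[P[0],P[1],0]; o+=list((proj(Kt,Tt,p)-px)*.7)
    for n,K,T in(("side",Ks,Ts),("top",Kt,Tt)):
        for t,k in(("knob_centre","k"),("hatch_edge","e")):
            if mk[n,t]: o+=list(proj(K,T,hp(P,k))-mk[n,t][0]["location"])
    return o
s=least_squares(res,[.65,.13,-.12,.55],loss="soft_l1"); P=s.x; print(P,np.round(res(P),1)); np.save("P.npy",P)
for th in (None,.4,.25,.11,0): print(th,"edge",hp(P,"e",th),"knob",hp(P,"k",th))
# red wing orientation from both views: intersect red blob axis ends with plane of knob mid height
th=P[3]; n=R.from_euler('z',P[2]).apply([np.sin(th),0,np.cos(th)]); kc=hp(P,"k")
ux=R.from_euler('z',P[2]).apply([np.cos(th),0,-np.sin(th)]); uy=np.cross(n,ux)
for nm,im,K,T in(("side",cs,Ks,Ts),("top",ct,Kt,Tt)):
    q=proj(K,T,kc).astype(int); b,g,r=[im[q[1]-30:q[1]+30,q[0]-30:q[0]+30,i].astype(int) for i in range(3)]
    v,u=np.nonzero((r>80)&(g<60)&(b<60)); pts=[]
    for a,bb in zip(u+q[0]-30,v+q[1]-30):
        o,d=ray(K,T,(a,bb)); p=o+d*((kc+n*.006-o)@n)/(d@n)-kc; pts.append((p@ux,p@uy))
    pts=np.array(pts); w,V=np.linalg.eigh(np.cov(pts.T)); print(nm,len(pts),pts.mean(0),"knob ang cw",-np.arctan(V[1,1]/V[0,1]),np.sqrt(w)*3.46)
E
```

```text
[ 0.6566  0.128  -0.1261  0.5694] [-3.5 -1.8  1.4 -1.7 -0.4  3.8 -3.1  2.2 -1.7  0.1  0.3  0.2  0.7 -0.4
  0.3 -0.2]
None edge [0.5852 0.137  0.2079] knob [0.636  0.1306 0.1989]
0.4 edge [0.5673 0.1393 0.1738] knob [0.6189 0.1327 0.1735]
0.25 edge [0.5565 0.1407 0.1414] knob [0.6076 0.1342 0.1489]
0.11 edge [0.5509 0.1414 0.11  ] knob [0.6004 0.1351 0.1246]
0 edge [0.5495 0.1416 0.085 ] knob [0.5971 0.1355 0.105 ]
side 227 [-0.0025 -0.0095] knob ang cw -0.8808972070851387 [0.0483 0.0565]
top 230 [-0.0009  0.003 ] knob ang cw 0.3133836182253505 [0.0138 0.0616]
```

>>> arm_command(
  series=[
    [-0.0395,-0.015,-0.004,0],
    [-0.079,-0.03,-0.008,0],
    [-0.1185,-0.045,-0.012,0],
    [-0.158,-0.06,-0.016,0],
    [-0.1975,-0.075,-0.02,0],
  ],
  hand=0.0,
  grip_force=20,
)

```text
time: 1.8
ee_pos: [0.3791, 0.3474, 0.2516]
tcp_rot: [180.0, 0.0, 155.3]
wrist_force: [1.0, 0.3, 0.4]
opening: 0.0123
grasp_force: 0.0
```

>>> arm_command(
  series=[
    [-0.0395,-0.015,0,0],
    [-0.079,-0.03,0,0],
    [-0.1185,-0.045,0,0],
    [-0.158,-0.06,0,0],
    [-0.1975,-0.075,0,0],
  ],
)

```text
time: 2.3
ee_pos: [0.5272, 0.1965, 0.2514]
tcp_rot: [180.0, 0.0, 155.3]
wrist_force: [0.8, 0.9, 0.3]
opening: 0.0005
grasp_force: 0.0
```

>>> arm_command(
  series=[
    [-0.03,-0.012,0,0],
    [-0.06,-0.024,0,0],
    [-0.0788,-0.0302,0,0],
    [-0.0788,-0.0302,0,0],
    [-0.0788,-0.0302,0,0],
  ],
)

```text
time: 2.8
ee_pos: [0.585, 0.1375, 0.251]
tcp_rot: [-180.0, -0.0, 155.2]
wrist_force: [0.2, 0.2, 0.1]
opening: 0.0
grasp_force: 0.0
```

Run:
```python
from fit import *
P=np.load("P.npy")
c,K,T=cam("wrist"); cv2.imwrite("pics/w1.png",c["color"]); o=bot.get_obs()
print(o["ee_pos"],o["tcp_rot"],o["wrist_force"],o["q"],o["time"])
for t,k in(("knob_centre","k"),("hatch_edge","e")): print(t,[(x["location"],x["confidence"]) for x in bot.mark_of("wrist",t)[:2]],proj(K,T,hp(P,k)))
```

```text
[0.5847 0.138  0.2513] [179.9999  -0.0199 155.265 ] [-0.2628 -0.5253  0.5069] [13.2699 12.7565 21.083  98.3421  0.0123 38.0049] 2.85
knob_centre [] [350.6569 370.1191]
hatch_edge [([327.6, 292.5], 0.81)] [319.8893 284.7046]
```

View pics/w1.png

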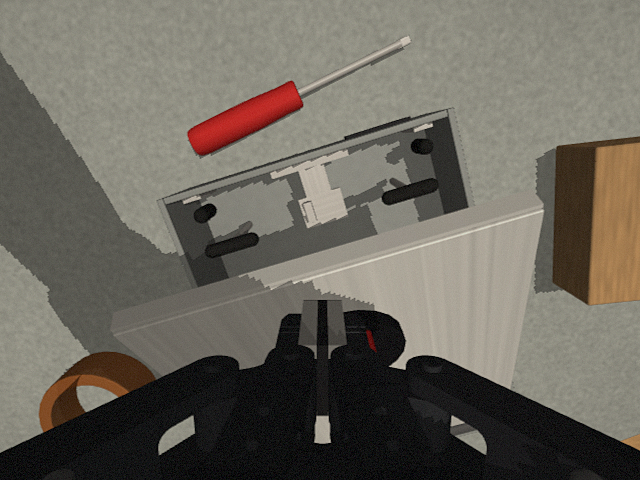

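>>> arm_command(
  series=[
    [0,0,0.012,0],
    [0,0,0.024,0],
    [0,0,0.034,0],
    [0,0,0.04,0],
    [0,0,0.043,0],
  ],
)

```text
time: 3.45
ee_pos: [0.5848, 0.1377, 0.2078]
tcp_rot: [-180.0, -0.0, 155.3]
wrist_force: [0.4, -0.8, 1.6]
opening: 0.0001
grasp_force: 0.6
```

>>> arm_command(
  series=[
    [0.0017,-0.0005,0.0035,0],
    [0.0034,-0.001,0.007,0],
    [0.0051,-0.0016,0.0105,0],
    [0.0068,-0.0021,0.014,0],
    [0.0086,-0.0027,0.0175,0],
  ],
)

```text
time: 3.95
ee_pos: [0.576, 0.1387, 0.1906]
tcp_rot: [180.0, 0.0, 155.3]
wrist_force: [0.3, -0.3, 1.9]
opening: -0.0
grasp_force: 0.9
```

>>> arm_command(
  series=[
    [0.004,-0.0015,0.0085,0],
    [0.0082,-0.003,0.0168,0],
    [0.0122,-0.0042,0.028,0],
    [0.0156,-0.0053,0.039,0],
    [0.0185,-0.0064,0.0492,0],
  ],
)

```text
time: 4.45
ee_pos: [0.5564, 0.1407, 0.1407]
tcp_rot: [180.0, 0.0, 155.3]
wrist_force: [1.8, 0.4, 2.9]
opening: -0.0004
grasp_force: 1.5
```

>>> arm_command(
  series=[
    [0.0015,-0.0004,0.007,0],
    [0.0028,-0.0008,0.014,0],
    [0.004,-0.0012,0.021,0],
    [0.005,-0.0015,0.026,0],
    [0.0055,-0.0017,0.029,0],
  ],
)

```text
time: 4.95
ee_pos: [0.5507, 0.1413, 0.1119]
tcp_rot: [-180.0, -0.0, 155.3]
wrist_force: [1.1, -0.0, 1.6]
opening: 0.0
grasp_force: 0.6
```

>>> arm_command(
  series=[
    [0,0,0.001,0],
    [0,0,0.002,0],
    [0,0,0.003,0],
    [0,0,0.003,0],
    [0,0,0.003,0],
  ],
)

```text
time: 5.45
ee_pos: [0.5507, 0.1414, 0.1101]
tcp_rot: [-180.0, -0.0, 155.3]
wrist_force: [-2.8, -1.4, 6.2]
opening: -0.0002
grasp_force: 2.8
```

>>> arm_command(
  series=[
    [0,0,-0.02,0],
    [0,0,-0.05,0],
    [0,0,-0.09,0],
    [0,0,-0.13,0],
    [0,0,-0.15,0],
  ],
)

```text
time: 5.95
ee_pos: [0.5515, 0.1415, 0.2632]
tcp_rot: [179.9, 0.2, 155.3]
wrist_force: [1.1, -0.4, -1.0]
opening: 0.0001
grasp_force: 0.0
```

>>> arm_command(
  series=[
    [-0.03,0.004,0,0],
    [-0.06,0.008,0,0],
    [-0.09,0.012,0,0],
    [-0.117,0.0155,0,0],
    [-0.117,0.0155,0,0],
  ],
  hand=0.05,
)

```text
time: 6.45
ee_pos: [0.666, 0.1053, 0.2567]
tcp_rot: [-179.9, -0.1, 155.2]
wrist_force: [0.8, -0.1, -0.8]
opening: 0.0497
grasp_force: 0.0
```

Run:
```python
from fit import *
P=np.load("P.npy")
c,K,T=cam("wrist"); cv2.imwrite("pics/w2.png",c["color"]); o=bot.get_obs()
print(o["ee_pos"],o["tcp_rot"],o["wrist_force"],o["opening"],o["time"],K,T)
for t,k in(("knob_centre","k"),("hatch_edge","e")): print(t,[(x["location"],x["confidence"]) for x in bot.mark_of("wrist",t)[:2]],proj(K,T,hp(P,k,.11)))
```

```text
[0.6647 0.1059 0.2576] [-179.9223   -0.1153  155.1894] [0.2014 0.1617 0.1554] 0.05013510563446684 6.5 [[428.4945   0.     322.0173]
 [  0.     428.4945 251.2686]
 [  0.       0.       1.    ]] [[ 0.4198 -0.8773 -0.2325  0.6077]
 [ 0.9076  0.4054  0.109   0.1332]
 [-0.0013 -0.2568  0.9665  0.3984]
 [ 0.      0.      0.      1.    ]]
knob_centre [([323.7, 127.9], 0.82)] [320.4515 124.7431]
hatch_edge [([304.6, 48.6], 0.8)] [296.058   45.1246]
```

View pics/w2.png

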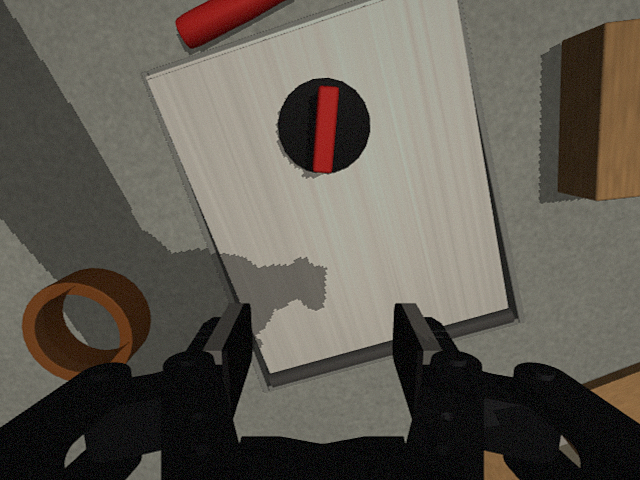

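Run:
```python
from fit import *
P=np.load("P.npy"); th=.11
c,K,T=cam("wrist"); im=c["color"].astype(int); m=bot.mark_of("wrist","knob_centre")[0]["location"]; e=bot.mark_of("wrist","hatch_edge")[0]["location"]
z=hp(P,"k",th)[2]; print("knob mark",plane(K,T,m,z),"fit",hp(P,"k",th),"edge",plane(K,T,e,hp(P,"e",th)[2]),hp(P,"e",th))
b,g,r=im[60:200,260:390].transpose(2,0,1)
red=((r>80)&(g<60)&(b<60)).astype(np.uint8)
(cx,cy),(w,h),a=cv2.minAreaRect(cv2.findNonZero(red)); print(cx+260,cy+60,w,h,a)
bx=cv2.boxPoints(((cx+260,cy+60),(w,h),a)); 
if np.linalg.norm(bx[0]-bx[1])>np.linalg.norm(bx[1]-bx[2]): bx=np.roll(bx,1,0)
p=plane(K,T,(bx[0]+bx[1])/2,z+.012); q=plane(K,T,(bx[2]+bx[3])/2,z+.012); d=p-q
print("wing ctr",(p+q)/2,"len",np.linalg.norm(d),"dir deg",np.degrees(np.arctan2(d[1],d[0]))%180)
blk=(im[60:200,260:390].max(2)<45).astype(np.uint8)|red
ct=max(cv2.findContours(blk,0,2)[0],key=cv2.contourArea); (fx,fy),ax,_=cv2.fitEllipse(cv2.convexHull(ct)); print("flange",plane(K,T,(fx+260,fy+60),z-.0115),ax)
for n,l in(("left",[(147,75),(270,385)]),("right",[(460,0),(513,310)])):
    A=plane(K,T,l[0],.108);B=plane(K,T,l[1],.09);print(n,A,B,np.degrees(np.arctan2(*(B-A)[1::-1])))
```

```text
knob mark [0.6026 0.1366 0.1246] fit [0.6004 0.1351 0.1246] edge [0.5549 0.1446 0.11  ] [0.5509 0.1414 0.11  ]
325.1382293701172 133.70294189453125 20.017786026000977 85.43990325927734 4.39870548248291
wing ctr [0.6046 0.1364 0.1366] len 0.049031915643081535 dir deg 150.80679598923714
flange [0.6012 0.1368 0.1131] (90.12939453125, 93.5414810180664)
left [0.5237 0.0489 0.108 ] [0.7655 0.0133 0.09  ] -8.357140816472224
right [0.5668 0.2447 0.108 ] [0.7857 0.2149 0.09  ] -7.76854284336039
```

>>> arm_command(
  series=[
    [0.03,0.0007,0.01,0.03],
    [0.0698,0.0015,0.03,0.077],
    [0.0698,0.0015,0.065,0.077],
    [0.0698,0.0015,0.095,0.077],
    [0.0698,0.0015,0.0976,0.077],
  ],
  hand=0.036,
)

```text
time: 7.25
ee_pos: [0.5985, 0.1372, 0.1589]
tcp_rot: [-179.8, -0.2, 150.9]
wrist_force: [0.1, 0.3, -0.7]
opening: 0.0362
grasp_force: 0.0
```

Run:
```python
from h import *
c,K,T=cam("wrist"); cv2.imwrite("pics/w3.png",c["color"]); o=bot.get_obs()
print(o["ee_pos"],o["tcp_rot"],o["wrist_force"],o["opening"],o["time"])
```

```text
[0.5994 0.1372 0.1609] [-179.9011   -0.1111  150.8829] [0.3375 0.1792 0.6707] 0.035915544562857504 7.3
```

View pics/w3.png

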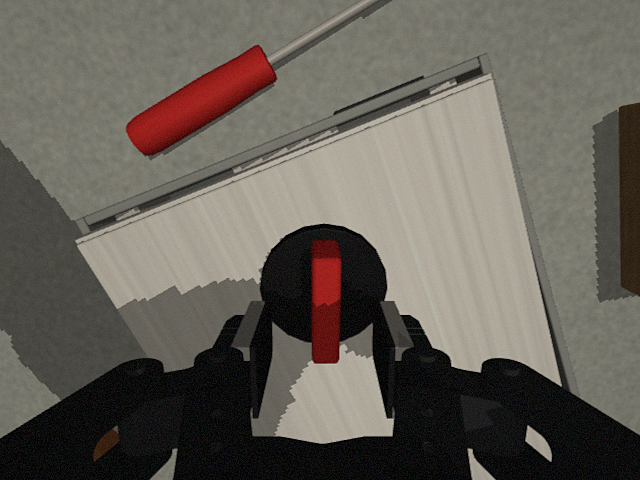

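>>> arm_command(
  series=[
    [-0.0022,0,0.01,0],
    [-0.0022,0,0.02,0],
    [-0.0022,0,0.03,0],
    [-0.0022,0,0.038,0],
    [-0.0022,0,0.042,0],
  ],
)

```text
time: 7.8
ee_pos: [0.6026, 0.1359, 0.1189]
tcp_rot: [-180.0, -0.0, 150.8]
wrist_force: [-0.1, 0.1, 0.1]
opening: 0.0362
grasp_force: 0.0
```

>>> arm_command(
  series=[
    [0,0,0,0],
    [0,0,0,0],
    [0,0,0,0],
    [0,0,0,0],
    [0,0,0,0],
  ],
  hand=0.0,
  grip_force=50,
)

```text
time: 8.3
ee_pos: [0.6029, 0.136, 0.1202]
tcp_rot: [-180.0, 0.0, 150.9]
wrist_force: [-0.5, 0.2, -0.2]
opening: 0.0103
grasp_force: 50.8
```

>>> arm_command(
  series=[
    [0.0004,-0.0002,0.002,0],
    [0.0008,-0.0003,0.004,0],
    [0.0012,-0.0005,0.006,0],
    [0.0016,-0.0007,0.008,0],
    [0.0019,-0.0008,0.01,0],
  ],
)

```text
time: 8.8
ee_pos: [0.6014, 0.1362, 0.1123]
tcp_rot: [179.9, 0.1, 150.8]
wrist_force: [-3.9, -0.7, 12.0]
opening: 0.0108
grasp_force: 51.9
```

>>> arm_command(
  series=[
    [0.0002,-0.0001,0.001,0],
    [0.0004,-0.0002,0.002,0],
    [0.0006,-0.0002,0.003,0],
    [0.0006,-0.0002,0.003,0],
    [0.0006,-0.0002,0.003,0],
  ],
)

```text
time: 9.3
ee_pos: [0.6008, 0.1364, 0.1092]
tcp_rot: [179.9, 0.1, 150.8]
wrist_force: [-3.9, -1.1, 11.2]
opening: 0.0107
grasp_force: 51.7
```

>>> arm_command(
  series=[
    [0,0,0,0],
    [0,0,0,0],
    [0,0,0,0],
    [0,0,0,0],
    [0,0,0,0],
  ],
)

```text
time: 9.8
ee_pos: [0.6008, 0.1364, 0.1092]
tcp_rot: [179.9, 0.1, 150.8]
wrist_force: [-2.6, -0.1, 11.3]
opening: 0.0106
grasp_force: 51.7
```

>>> arm_command(
  series=[
    [0.0003,-0.0001,0.001,0],
    [0.0005,-0.0002,0.002,0],
    [0.0007,-0.0003,0.003,0],
    [0.0007,-0.0003,0.003,0],
    [0.0007,-0.0003,0.003,0],
  ],
)

```text
time: 10.3
ee_pos: [0.6002, 0.1365, 0.1063]
tcp_rot: [179.9, 0.2, 150.8]
wrist_force: [-3.7, -1.5, 10.5]
opening: 0.0109
grasp_force: 51.8
```

>>> arm_command(
  series=[
    [0.0002,-0.0001,0.001,0],
    [0.0004,-0.0002,0.002,0],
    [0.0004,-0.0002,0.002,0],
    [0.0004,-0.0002,0.002,0],
    [0.0004,-0.0002,0.002,0],
  ],
)

```text
time: 10.8
ee_pos: [0.5999, 0.1366, 0.1044]
tcp_rot: [179.9, 0.2, 150.8]
wrist_force: [-2.9, 0.4, 10.9]
opening: 0.0108
grasp_force: 51.8
```

>>> arm_command(
  series=[
    [0.0002,-0.0001,0.001,0],
    [0.0003,-0.0001,0.002,0],
    [0.0003,-0.0001,0.002,0],
    [0.0003,-0.0001,0.002,0],
    [0.0003,-0.0001,0.002,0],
  ],
)

```text
time: 11.3
ee_pos: [0.5996, 0.1366, 0.1024]
tcp_rot: [179.9, 0.2, 150.8]
wrist_force: [-3.2, -0.3, 11.6]
opening: 0.0106
grasp_force: 51.9
```

>>> arm_command(
  series=[
    [0.0001,0,0.001,0],
    [0.0002,-0.0001,0.002,0],
    [0.0002,-0.0001,0.002,0],
    [0.0002,-0.0001,0.002,0],
    [0.0002,-0.0001,0.002,0],
  ],
)

```text
time: 11.8
ee_pos: [0.5994, 0.1367, 0.1005]
tcp_rot: [179.9, 0.2, 150.8]
wrist_force: [-3.3, -1.0, 11.5]
opening: 0.0107
grasp_force: 52.0
```

>>> arm_command(
  series=[
    [0.0001,0,0.001,0],
    [0.0002,-0.0001,0.002,0],
    [0.0002,-0.0001,0.002,0],
    [0.0002,-0.0001,0.002,0],
    [0.0002,-0.0001,0.002,0],
  ],
)

```text
time: 12.3
ee_pos: [0.5991, 0.1367, 0.0985]
tcp_rot: [179.9, 0.2, 150.8]
wrist_force: [-4.0, -0.6, 12.2]
opening: 0.011
grasp_force: 52.2
```

>>> arm_command(
  series=[
    [0.0001,0,0.001,0],
    [0.0001,0,0.0015,0],
    [0.0001,0,0.0015,0],
    [0.0001,0,0.0015,0],
    [0.0001,0,0.0015,0],
  ],
)

```text
time: 12.8
ee_pos: [0.5989, 0.1368, 0.0971]
tcp_rot: [179.9, 0.2, 150.8]
wrist_force: [-4.5, -0.1, 13.7]
opening: 0.0111
grasp_force: 52.3
```

>>> arm_command(
  series=[
    [0.0001,0,0.0005,0],
    [0.0001,0,0.001,0],
    [0.0001,0,0.0015,0],
    [0.0001,0,0.0015,0],
    [0.0001,0,0.0015,0],
  ],
)

```text
time: 13.3
ee_pos: [0.5988, 0.1368, 0.0956]
tcp_rot: [179.9, 0.2, 150.8]
wrist_force: [-5.4, -0.6, 13.7]
opening: 0.0109
grasp_force: 52.5
```

>>> arm_command(
  series=[
    [0.0001,0,0.0005,0],
    [0.0001,0,0.001,0],
    [0.0001,0,0.0015,0],
    [0.0001,0,0.0015,0],
    [0.0001,0,0.0015,0],
  ],
)

```text
time: 13.8
ee_pos: [0.5986, 0.1369, 0.0942]
tcp_rot: [179.9, 0.1, 150.9]
wrist_force: [-5.1, -0.9, 13.7]
opening: 0.0108
grasp_force: 52.6
```

>>> arm_command(
  series=[
    [0,0,0.0005,0],
    [0,0,0.001,0],
    [0,0,0.0015,0],
    [0,0,0.0015,0],
    [0,0,0.0015,0],
  ],
)

```text
time: 14.3
ee_pos: [0.5985, 0.1369, 0.0927]
tcp_rot: [179.9, 0.1, 150.9]
wrist_force: [-6.6, -0.6, 14.3]
opening: 0.0106
grasp_force: 52.7
```

>>> arm_command(
  series=[
    [0.0003,-0.0001,0.0005,0],
    [0.0006,-0.0002,0.001,0],
    [0.0006,-0.0003,0.0015,0],
    [0.0006,-0.0003,0.0015,0],
    [0.0006,-0.0003,0.0015,0],
  ],
)

```text
time: 14.8
ee_pos: [0.5984, 0.1369, 0.0914]
tcp_rot: [179.8, 0.2, 150.8]
wrist_force: [-4.1, -0.3, 14.9]
opening: 0.0106
grasp_force: 52.8
```

>>> arm_command(
  series=[
    [0.0002,-0.0001,0.0005,0],
    [0.0003,-0.0001,0.001,0],
    [0.0003,-0.0001,0.001,0],
    [0.0003,-0.0001,0.001,0],
    [0.0003,-0.0001,0.001,0],
  ],
)

```text
time: 15.3
ee_pos: [0.5983, 0.137, 0.0905]
tcp_rot: [179.8, 0.2, 150.8]
wrist_force: [-3.3, -0.7, 14.8]
opening: 0.0107
grasp_force: 52.9
```

>>> arm_command(
  series=[
    [0,0,0.0005,0],
    [0,0,0.001,0],
    [0,0,0.001,0],
    [0,0,0.001,0],
    [0,0,0.001,0],
  ],
)

```text
time: 15.8
ee_pos: [0.5982, 0.137, 0.0895]
tcp_rot: [179.8, 0.2, 150.8]
wrist_force: [-3.6, -1.0, 14.3]
opening: 0.0109
grasp_force: 53.0
```

>>> arm_command(
  series=[
    [0,0,0.0005,0],
    [0,0,0.001,0],
    [0,0,0.001,0],
    [0,0,0.001,0],
    [0,0,0.001,0],
  ],
)

```text
time: 16.3
ee_pos: [0.5981, 0.137, 0.0889]
tcp_rot: [179.8, 0.2, 150.8]
wrist_force: [-5.8, -1.5, 16.4]
opening: 0.0103
grasp_force: 53.4
```

>>> arm_command(
  series=[
    [0,0,0.0003,0],
    [0,0,0.0006,0],
    [0,0,0.0006,0],
    [0,0,0.0006,0],
    [0,0,0.0006,0],
  ],
)

```text
time: 16.8
ee_pos: [0.5981, 0.137, 0.0888]
tcp_rot: [179.8, 0.2, 150.8]
wrist_force: [-7.0, -0.6, 20.4]
opening: 0.0109
grasp_force: 54.0
```

>>> arm_command(
  series=[
    [0.0004,-0.0002,-0.0003,0.08],
    [0.0007,-0.0004,-0.0003,0.16],
    [0.0007,-0.0004,-0.0003,0.24],
    [0.0007,-0.0004,-0.0003,0.32],
    [0.0007,-0.0004,-0.0003,0.4],
  ],
)

```text
time: 17.3
ee_pos: [0.5983, 0.1373, 0.0889]
tcp_rot: [179.6, 0.2, 127.7]
wrist_force: [-0.8, -0.4, 15.6]
opening: 0.0108
grasp_force: 53.8
```

```bash
python3 -c "
from h import *
o=bot.get_obs(); print(o['ee_pos'],o['tcp_rot'],o['wrist_force'],o['torque'],o['q'])"
```

```text
[0.5983 0.1373 0.0889] [179.6179   0.1577 127.7437] [-0.8179 -0.4287 15.5729] [ 0.2835 -0.487   0.0702] [12.9204 12.8319  3.1733 79.9283  0.0173 65.1762]
```

>>> arm_command(
  series=[
    [0,0,0.0005,0.03],
    [0,0,0.0009,0.06],
    [0,0,0.0009,0.1],
    [0,0,0.0009,0.14],
    [0,0,0.0009,0.18],
  ],
)

```text
time: 17.8
ee_pos: [0.5985, 0.1375, 0.0888]
tcp_rot: [179.5, 0.1, 117.5]
wrist_force: [-1.8, -0.5, 20.4]
opening: 0.0104
grasp_force: 54.7
```

```bash
python3 -c "
from h import *
o=bot.get_obs(); print(o['ee_pos'],o['tcp_rot'],o['wrist_force'],o['torque'],o['q'])"
```

```text
[0.5985 0.1375 0.0888] [179.5357   0.0925 117.5288] [-1.791  -0.4609 20.4096] [ 0.2802 -0.2401  0.0142] [12.9233 12.8028  3.1332 79.8577  0.0275 75.3942]
```

>>> arm_command(
  series=[
    [0,0,0,0.05],
    [0,0,0,0.1],
    [0,0,0,0.15],
    [0,0,0,0.2],
    [0,0,0,0.2],
  ],
)

```text
time: 18.3
ee_pos: [0.5987, 0.1376, 0.0888]
tcp_rot: [179.5, -0.0, 106.1]
wrist_force: [-2.1, -0.5, 19.4]
opening: 0.0111
grasp_force: 55.2
```

```bash
python3 -c "
from h import *
o=bot.get_obs(); print(o['ee_pos'],o['tcp_rot'],o['wrist_force'],o['torque'],o['q'])"
```

```text
[0.5987 0.1376 0.0888] [179.5009  -0.0073 106.0617] [-2.0775 -0.4785 19.3704] [ 0.4001 -0.498   0.0341] [12.9225 12.8053  3.1394 79.8362  0.0347 86.861 ]
```

>>> arm_command(
  series=[
    [0,0,0,0.05],
    [0,0,0,0.1],
    [0,0,0,0.15],
    [0,0,0,0.2],
    [0,0,0,0.2],
  ],
)

```text
time: 18.8
ee_pos: [0.5989, 0.1376, 0.0888]
tcp_rot: [179.5, -0.1, 94.6]
wrist_force: [-0.5, -0.6, 19.2]
opening: 0.0108
grasp_force: 55.6
```

>>> arm_command(
  series=[
    [0,0,0,0.05],
    [0,0,0,0.1],
    [0,0,0,0.15],
    [0,0,0,0.19],
    [0,0,0,0.19],
  ],
)

```text
time: 19.3
ee_pos: [0.599, 0.1375, 0.0888]
tcp_rot: [179.5, -0.2, 83.7]
wrist_force: [0.3, 0.9, 19.8]
opening: 0.0108
grasp_force: 56.3
```

```bash
python3 -c "
from h import *
o=bot.get_obs(); print(o['ee_pos'],o['tcp_rot'],o['wrist_force'],o['torque'],o['q'])"
```

```text
[0.599  0.1375 0.0888] [179.5132  -0.1832  83.7317] [ 0.2663  0.8873 19.7621] [ 0.2447 -0.7874 -0.0496] [ 12.9185  12.8141   3.1409  79.8068   0.013  109.1876]
```

>>> arm_command(
  series=[
    [0,0,0,0.02],
    [0,0,0,0.04],
    [0,0,0,0.06],
    [0,0,0,0.06],
    [0,0,0,0.06],
  ],
)

```text
time: 19.8
ee_pos: [0.599, 0.1374, 0.0887]
tcp_rot: [179.5, -0.2, 80.4]
wrist_force: [0.7, -0.2, 19.0]
opening: 0.0106
grasp_force: 56.3
```

```bash
python3 -c "
from h import *
o=bot.get_obs(); print(o['ee_pos'],o['tcp_rot'],o['wrist_force'],o['torque'],o['q'])"
```

```text
[0.599  0.1374 0.0887] [179.5211  -0.2133  80.3655] [ 0.6631 -0.1644 18.9583] [ 0.2403 -0.8476  0.0028] [ 12.9162  12.8176   3.142   79.8003   0.0134 112.5516]
```

>>> arm_command(
  series=[
    [0,0,0,0.015],
    [0,0,0,0.03],
    [0,0,0,0.03],
    [0,0,-0.001,0.03],
    [0,0,-0.002,0.03],
  ],
)

```text
time: 20.3
ee_pos: [0.599, 0.1374, 0.0895]
tcp_rot: [179.6, -0.2, 78.7]
wrist_force: [5.1, 1.1, 8.2]
opening: 0.0108
grasp_force: 54.8
```

```bash
python3 -c "
from h import *
o=bot.get_obs(); print(o['ee_pos'],o['tcp_rot'],o['wrist_force'],o['torque'],o['q'])"
```

```text
[0.599  0.1374 0.0895] [179.5737  -0.2045  78.6528] [5.0742 1.0634 8.1993] [ 0.426  -1.7166 -0.0148] [ 12.917   12.8507   3.2691  79.9457   0.0112 114.265 ]
```

>>> arm_command(
  series=[
    [0,0,-0.0005,0],
    [0,0,-0.001,0],
    [0,0,-0.0015,0],
    [0,0,-0.002,0],
    [0,0,-0.002,0],
  ],
)

```text
time: 20.8
ee_pos: [0.5991, 0.1374, 0.0912]
tcp_rot: [179.6, -0.2, 78.6]
wrist_force: [5.6, 2.1, 8.1]
opening: 0.0107
grasp_force: 53.7
```

>>> arm_command(
  series=[
    [0,0,-0.0005,0],
    [0,0,-0.001,0],
    [0,0,-0.0015,0],
    [0,0,-0.002,0],
    [0,0,-0.002,0],
  ],
)

```text
time: 21.3
ee_pos: [0.599, 0.1374, 0.0923]
tcp_rot: [179.6, -0.2, 78.6]
wrist_force: [8.0, 1.4, 2.9]
opening: 0.0107
grasp_force: 52.7
```

>>> arm_command(
  series=[
    [0,0,-0.0004,0],
    [0,0,-0.0008,0],
    [0,0,-0.0008,0],
    [0,0,-0.0008,0],
    [0,0,-0.0008,0],
  ],
)

```text
time: 21.8
ee_pos: [0.599, 0.1374, 0.0924]
tcp_rot: [179.6, -0.2, 78.7]
wrist_force: [10.3, 3.3, -0.8]
opening: 0.0109
grasp_force: 52.3
```

>>> arm_command(
  series=[
    [0,0,0,0],
    [0,0,0,0],
    [0,0,0,0],
    [0,0,0,0],
    [0,0,0,0],
  ],
  hand=0.036,
)

```text
time: 22.3
ee_pos: [0.5961, 0.1368, 0.091]
tcp_rot: [-180.0, 0.0, 78.7]
wrist_force: [-0.2, 0.3, 0.2]
opening: 0.0358
grasp_force: 0.0
```

>>> arm_command(
  series=[
    [0,0,-0.005,0],
    [0,0,-0.02,0],
    [0,0,-0.05,0],
    [0,0,-0.09,0],
    [0,0,-0.13,0],
  ],
)

```text
time: 22.8
ee_pos: [0.5958, 0.1367, 0.2237]
tcp_rot: [180.0, -0.0, 78.7]
wrist_force: [0.5, 0.5, 0.3]
opening: 0.0361
grasp_force: 0.0
```

>>> arm_command(
  series=[
    [0,0.04,0,0],
    [0,0.08,0,0],
    [0,0.12,0,0],
    [0,0.12,0,0],
    [0,0.12,0,0],
  ],
)

```text
time: 23.3
ee_pos: [0.7143, 0.1128, 0.22]
tcp_rot: [-179.9, 0.0, 78.6]
wrist_force: [-0.2, 1.0, 0.6]
opening: 0.0357
grasp_force: 0.0
```

Run:
```python
from fit import *
P=np.load("P.npy")
for n in("side","wrist"):
    c,K,T=cam(n); cv2.imwrite(f"pics/{n}9.png",c["color"])
    if n=="side": cv2.imwrite("pics/side9c.png",cv2.resize(c["color"][120:300,200:440],None,fx=3,fy=3))
    for t,k in(("knob_centre","k"),("hatch_edge","e")): print(n,t,[(np.round(x["location"],1),x["confidence"]) for x in bot.mark_of(n,t)[:1]],[proj(K,T,hp(P,k,th)) for th in(.11,.04,0,-.04)])
```

```text
side knob_centre [(array([292.6, 211.2]), 0.66)] [array([294.7776, 199.8001]), array([293.9539, 204.2834]), array([293.6595, 206.8314]), array([293.4925, 209.3641])]
side hatch_edge [(array([274.5, 218.3]), 0.62)] [array([273.2143, 206.5404]), array([273.1095, 212.1234]), array([273.2676, 215.2686]), array([273.5814, 218.3749])]
wrist knob_centre [(array([140.4, 240.7]), 0.96)] [array([123.2198, 255.5229]), array([128.5424, 250.3279]), array([132.0348, 247.5005]), array([135.8158, 244.7727])]
wrist hatch_edge [(array([ 87.7, 235.9]), 0.57)] [array([ 53.5698, 254.8066]), array([ 66.4882, 248.4533]), array([ 74.007 , 245.0668]), array([ 81.5998, 241.8446])]
```

View pics/side9c.png

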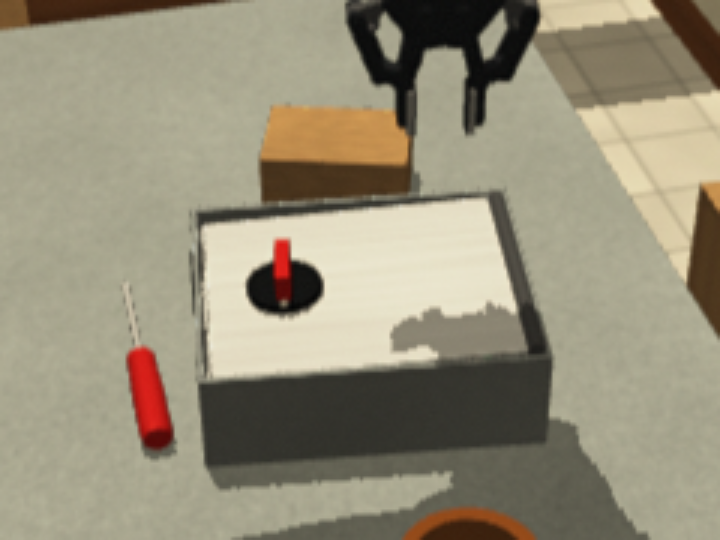

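The picture shows the hatch shut inside the unit's rim. The red wing (283, 270 in the crop) lies along the hinge, and the gripper is clear of it. The network's marks fit a hatch angle of about -0.045 rad, so it is locked.

```bash
python3 -c "
from workcell import bot
print(bot.job_done())"
```

```text
the job is handed in; nothing more can be done
None
```

I swung the hatch down, pressed it onto its posts and locked it with the knob at about 1.6 rad. It stayed shut at about -0.045 rad after I let go, pressing at about 20 N at most, and the job is handed in (no verdict was returned).

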